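Put the parts bin away and latch the cabinet door

TASK

Push the big parts bin that sticks out of the low plywood cabinet fully home while the door still stands well open, then push the cabinet door shut until it clicks over its roller catch and stays shut on its own. Go gently: do not slam the door, and never press it with more than 30 N, for the catch has a firm stop at a depth that is different every day. Leave the things lying around the cabinet where they are.

Things in the scene. Friction and masses are not known exactly. Their poses are not given: they have to be found in the camera images.
- cabinet: Low plywood cabinet, fixed, 160 mm deep (x), 200 wide (y), 110 tall; origin at the centre of its underside. Its -x side (x = -80) is the open front, +y the hinge side. Side and back walls 8 mm, floor and roof 10 mm, so the inner floor is at z = 10 and the back wall's inner face at x = +72; the roof's front edge is set back to x = -70.
- door (a joint): Door angle, rad: 0 = panel flush on the front, grows as it swings out, limit 1.6; stays where left when open. It comes to its stop on the catch at an unmeasured angle, anywhere from 0.005 to 0.105: the door then stands up to 21 mm proud of the cabinet, which is right. A door not yet over the roller is pushed back by some 0.07 rad from there when let go.
- door_hinge (a point): Foot of the door's vertical hinge line, at x = -80, y = +100 mm of the cabinet. Door panel: plywood, 10 mm thick, 2 to 198 mm from this line, z = 4 to 108 mm. At angle a it points along (-sin a, -cos a) in the cabinet's x, y; its outer face looks along (-cos a, sin a), 10 mm out from this line. Axes as the cabinet's.
- door_push (a point): Point on the door's outer face, 165 mm from the hinge line, 80 mm above the table, a good place to push; moves with the door. Its axes: -x out of the outer face, +y towards the hinge, z up. Away from it, 120 mm from the hinge at z = 19 to 41 mm, is a steel pull knob, 22 mm across, standing 18 mm off the face.
- catch (a point): Roller catch under the roof, z = 82 to 98 mm, above the bin (nominal place; it is adjustable by 16 mm in depth and its setting is unknown). A steel strike on the door's inner face rides over its sprung roller: 6 to 9 N at 165 mm from the hinge, in proportion more nearer it, over some 10 mm; 2 to 3 mm past the crest it meets a firm stop and is held there.
- bin_center (a point): Centre, half-way up, of the big yellow plastic bin full of small parts: 0.3 to 0.65 kg, 148 mm deep (x), 165 wide (y), 65 tall, loose on the inner floor (slides at 2 to 5 N), rim 75 mm above the table. Its -x face is the front and sticks out 33 to 58 mm at first. Home, its back touches the cabinet's back wall: centre at x = -2 mm of the cabinet, front at x = -76.
- mug: White ceramic mug, 80 mm across, 95 mm tall, upright; origin centre of its underside. A bystander.
- tape: Roll of black tape lying flat, 100 mm across, 25 mm tall; origin centre of its underside. A bystander.
- driver: Screwdriver with black handle lying on the table, about 200 mm long. A bystander.
- smallbin: Small yellow open bin, 100 by 140 mm, 50 mm tall, standing on the table; origin centre of its underside. A bystander.
- roller (a joint): How far the catch's sprung steel roller (14 mm ball) is pushed aside, m: 0 while the strike is not against it, 0.003 to 0.004 at the crest, 0.0022 to 0.0036 once the door is seated. Left alone it can stay pushed aside only when the door is caught.
There are look-alikes about, which are no part of the job. Leave any orange or turquoise look-alike of the part that bears bin_center alone.

How it is judged:
By the outcome, as a careful person would: the job done as asked, in the order asked, and still so for the second after the job is handed in, with the robot touching nothing.
It also fails if it takes over 58 s, if anything falls off the work surface, if the arm or the gripper's body presses on something with over 40 N, if the wrist force passes 120 N, or if a joint passes its speed limit or range.

ROBOT

A 7-joint arm with a two-finger parallel gripper is mounted at the origin on the work surface. World frame = base frame: x ahead of the robot, y to its left, z up, the work surface at z = 0. Lengths are in m, angles in degrees, forces in N, time in s.
With the tool pointing down it reaches from about 0.425 to 0.875 m from the base axis. Payload 4.7 kg.
Tool frame: the origin (TCP) lies between the finger pads; the fingertips stand 11 mm ahead of it and the grasp point (between the pads) lies 8 mm behind it; z points along the fingers, y is the line along which they close (so a half turn about z gives the same grasp; the last joint's range is limited). The gripper opens to 87 mm and grips with 3 to 60 N. Pads are 19 mm wide; open, the fingers measure 117 mm over their backs; the gripper's body (75 mm by 190 mm) begins 51 mm behind the grasp point.
Start: joints at [-70.353, 18.392, -4.016, 83.108, 1.295, 78.541, -3.26], TCP at [0.21, 0.615, 0.203] pointing down, gripper open.
Joint ranges: [-163.93, 163.93], [-17.29, 119.83], [-79.2, 71.16], [3.27, 140.29], [-89.18, 269.18], [5.43, 117.66], [-154.24, 154.24]. Speed limits (degrees/s): [147.25, 147.25, 180, 180, 180, 180, 180].

INTERFACE

Orientations are given as [roll, pitch, yaw] about the fixed x, y, z axes, in that order (R = Rz(yaw) Ry(pitch) Rx(roll)).
In Python, from station import r gives the robot as it stands.
- The arm moves only by the tool carry_out, never from a script. Its argument "targets" is a list of rows, each a list of 3 entries, a list of its own where there are three numbers: the turn, a rotation vector about the tool's x, y, z in rad, then the shift along the tool's x, y, z in cm, then the opening, from -1 (shut) to 1 (fully open), so that 0 is half open. In form: [[[rx, ry, rz], [dx, dy, dz], grip], ...]. A call has 1 to 8 rows; each row is the pose to reach, as a shift and turn from the pose commanded when the call began, along the tool's axes at that moment; what a row does not reach only later rows make up. A row lasts 1/10 s, in which the tool goes at most 50 mm and 8.59 degrees, less where a joint would pass 70% of its speed; a pose out of reach is approached as far as the arm can. A call with a gripper value outside its range is refused whole. The fingers move at their own pace and stop on an object; the grip force is fixed at half the most. Time passes only in rows, so rows that repeat a pose let the fingers close. It gives the time, the measured TCP pose, the force, the opening and the grip force at its end, in the units of the state.
- r.observe(): the state, without advancing time (a new reading comes with each control period).
- r.capture(name): name is "scene" or "top"; returns (picture, depth): 384x512x3 uint8, red, green, blue; 384x512 float32, m along the optical axis (not along the pixel's ray), 0 where there is no reading.
- r.camera_info(name): a dict with "camera_matrix" (3x3 intrinsics, pixels), "R" (3x3) and "t" (3): a world point X has camera coordinates R X + t. Camera axes: x right, y down, z forward; pixel columns grow to the right and rows downward; lengths in m; the calibration is good to about 2 mm. A picture is of the moment at which its call begins. camera_info takes no time and is no camera call.
- r.sign_off(): hands the job in; it is judged then, once.
Trained networks look in the newest picture that a camera, given by its name, has taken for a name from the list of things; names that differ only in an ending like _2 or _b are one class to them, and where a whole thing is asked for, a point or a joint stands for the part that bears it (a point fixed in the world has none). Each returns a list of dicts, best first, with "conf" (0 to 1); they miss things now and then, are a little off and sometimes report something else, mostly with a low value. They report only what shows in the picture. A call takes as long as a camera call. They do not tell look-alikes from the thing itself.
- r.recognise(target, camera): "bbox" ([left, top, width, height] in pixels, round what is visible of it).
The state is a dict: "time_s": time; "joint_positions": joint angles; "joint_velocities": joint speeds; "tau": joint torques, N m; "position": TCP position; "tool_rot": TCP orientation; "wrist_force": force on the tool from outside, world axes, zero at the start; "torque": the same for the moment, N m; "width": finger opening in m; "grasp_force": force on a finger pad.
Only numpy, scipy, OpenCV 4.12 (cv2) and the standard library are available. Lean on these libraries where they do the work, as an engineer would, in place of code of your own. Each camera call takes 0.05 s, during which the arm holds its last target. There are 200 camera calls.

## Working session

There is one attempt and no reset: what is moved stays moved. The work goes in short steps, Python scripts to look and compute and a tool call to move; the robot and the scene stay as the last step left them, time stands still between calls to the robot, and variables do not carry over. Pictures are saved under pics/ and viewed, at most 10 in all, crops included, and the job is handed in when it is done.

Besides the shell and the picture viewer there is one more tool, called after "Emit:" as name(argument=value, ...) on one line, values as JSON. carry_out: Moves the arm, as the interface text tells. Its arguments: {"type":"object","properties":{"targets":{"type":"array"}},"required":["targets"]}

```bash
mkdir -p pics
python3 - <<'E'
from station import r
import cv2,numpy as np
ims=[]
for c in("scene","top"):
    p,d=r.capture(c); np.savez(f"{c}0.npz",p=p,d=d,**r.camera_info(c))
    cv2.imwrite(f"pics/{c}0.png",p[:,:,::-1])
    for t in("cabinet","door","bin_center"):
        print(c,t,[(x["bbox"],round(x["conf"],2)) for x in r.recognise(t,c)])
s=r.observe();print(s["time_s"],s["position"],s["tool_rot"],s["width"])
E
```

```text
scene cabinet [([217.5, 170.2, 90.0, 105.2], 0.84)]
scene door [([220.2, 200.4, 16.5, 75.7], 0.96)]
scene bin_center [([346.1, 131.0, 59.7, 48.6], 0.94), ([234.6, 204.0, 56.1, 46.5], 0.92), ([340.3, 202.3, 69.9, 55.2], 0.72), ([201.8, 280.7, 62.8, 74.1], 0.7), ([228.5, 121.0, 47.5, 37.2], 0.64), ([131.4, 281.5, 35.2, 47.3], 0.24)]
top cabinet [([214.9, 135.8, 110.2, 78.1], 0.81)]
top door [([288.8, 135.5, 34.2, 47.2], 0.81)]
top bin_center [([176.4, 251.2, 64.8, 63.4], 0.94), ([82.3, 164.2, 54.0, 50.2], 0.93), ([253.8, 137.1, 41.8, 43.3], 0.91), ([297.2, 66.6, 65.9, 63.2], 0.89), ([151.9, 85.0, 60.3, 55.5], 0.78)]
0.4 [0.20986581 0.6151144  0.20331844] [-1.79988221e+02  2.79308375e-03  1.61166042e+02] 0.08715395744303647
```

View pics/scene0.png

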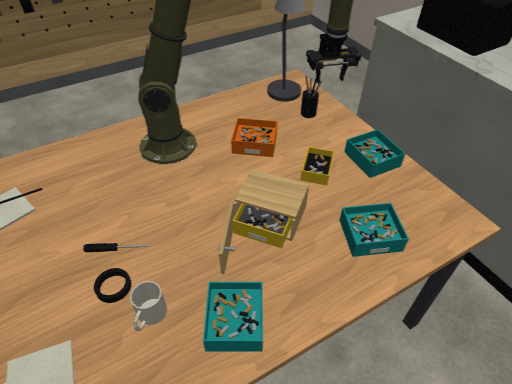

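View pics/top0.png

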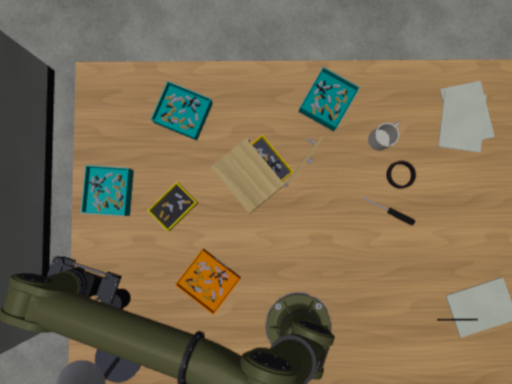

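The scene view shows the yellow bin inside the plywood cabinet at about (262,225), with the open door at (228,240). The top view shows the same bin at (270,160), the roof at (250,175) and the door from (288,185) to (322,137).
Possible confusions for the bin, in top-view pixels:
- turquoise at (182,110), (329,98) and (108,190)
- orange at (208,281)
- small yellow bin at (172,206)

The right one is the yellow bin in the cabinet, at (270,160).

```bash
cat > h.py <<'E'
import numpy as np,cv2
def cloud(f):
    z=np.load(f); K,R,t,d,p=z["camera_matrix"],z["R"],z["t"],z["d"],z["p"]
    v,u=np.mgrid[:384,:512]; c=np.stack([(u-K[0,2])/K[0,0]*d,(v-K[1,2])/K[1,1]*d,d],-1)
    return (c-t)@R, p, d>0
E
python3 - <<'E'
from h import *
X,p,ok=cloud("top0.npz")
print("px size mm", np.linalg.norm(X[175,251]-X[175,250])*1e3, "table z",X[230,330],X[60,260])
m=np.zeros(ok.shape,bool);m[130:220,205:335]=1
roof=ok&m&(abs(X[...,2]-.11)<.006)
n,l,st,ce=cv2.connectedComponentsWithStats(roof.astype(np.uint8))
print(st[1:])
k=1+np.argmax(st[1:,4]); P=X[l==k]
print("roof z",np.median(P[:,2])); b=cv2.minAreaRect(P[:,:2].astype(np.float32)*1000);print(b,cv2.boxPoints(b))
dm=np.zeros_like(m);dm[130:190,285:330]=1
D=X[dm&ok&(X[...,2]>.06)&(l!=k)];print("door pts",len(D),np.c_[D[::4]*1000].round())
X2,p2,ok2=cloud("scene0.npz")
m2=np.zeros_like(m);m2[165:280,210:315]=1
r2=ok2&m2&(abs(X2[...,2]-.11)<.005);n,l2,s2,_=cv2.connectedComponentsWithStats(r2.astype(np.uint8));k2=1+np.argmax(s2[1:,4]);b=cv2.minAreaRect(X2[l2==k2][:,:2].astype(np.float32)*1000);print("scene roof",b,cv2.boxPoints(b))
D=X2[210:275,215:240][(ok2&m2)[210:275,215:240]&(X2[210:275,215:240,2]>.03)];print("sc door",len(D),(D[::15]*1000).round())
for n,c,(a,bb,cc,dd) in(("top",p,(125,220,200,340)),):
    cv2.imwrite("pics/crop0.png",cv2.resize(c[a:bb,cc:dd,::-1],None,fx=5,fy=5,interpolation=2))
E
```

```text
px size mm 7.66904394125091 table z [ 0.33083807 -0.11697023  0.00498757] [ 1.24853615  0.11587729 -0.74063377]
[[ 287  135   37   49  177]
 [ 248  137    1    2    2]
 [ 211  139   75   74 2544]]
roof z 0.11143013466537889
((519.5363159179688, 169.97232055664062), (200.53350830078125, 158.1517791748047), 38.7338981628418) [[391.8441   168.91895 ]
 [490.80035   45.551014]
 [647.2285   171.0257  ]
 [548.2723   294.39362 ]]
door pts 245 [[649. -74. 108.]
 [646. -81. 110.]
 [642. -33.  95.]
 [639. -71. 108.]
 [638. -35.  99.]
 [636. -67. 109.]
 [635. -36.  97.]
 [632. -64. 111.]
 [631. -35.  99.]
 [632. -50.  93.]
 [629. -43.  91.]
 [625. -57. 113.]
 [625. -46.  95.]
 [623. -58. 105.]
 [620. -54. 107.]
 [616. -54. 106.]
 [613. -51. 108.]
 [610. -47. 106.]
 [605. -47. 110.]
 [603. -47. 107.]
 [599. -43. 110.]
 [596. -40. 107.]
 [593. -40. 107.]
 [589. -40. 108.]
 [585. -36. 114.]
 [582. -33. 110.]
 [579. -33. 108.]
 [576. -30. 109.]
 [572. -26. 112.]
 [569. -23. 112.]
 [565. -23. 111.]
 [562. -19. 114.]
 [559. -13. 110.]
 [555.  -6. 112.]
 [557.  41.  76.]
 [552. -13. 111.]
 [549.  -2. 1
[... 695 characters left out ...]
506.  35.  82.]
 [509.  47.  74.]
 [533.   8. 111.]
 [519.  25.  82.]
 [495.  43.  42.]
 [525.  35.  73.]
 [515.  47.  49.]
 [551.  -8. 111.]
 [553.  -6. 107.]
 [561.  -6. 111.]
 [549.   2.  89.]
 [540.   9.  70.]
 [540.   9.  66.]
 [538.  10.  57.]
 [540.   9.  55.]
 [540.   8.  51.]
 [542.   7.  48.]
 [543.  27.  32.]
 [587. -27. 106.]
 [594. -36. 111.]
 [599. -42. 111.]
 [603. -47. 109.]
 [574. -16.  49.]
 [592. -31.  71.]
 [619. -52. 108.]
 [572. -50.  40.]
 [618. -50.  90.]
 [631. -40.  94.]
 [633. -41.  93.]
 [636. -42.  91.]
 [641. -42.  92.]
 [642. -73. 107.]
 [647. -82. 109.]
 [618. -49.  43.]
 [618. -50.  34.]
 [647. -78.  77.]
 [641. -67.  50.]
 [646. -79.  51.]
 [649. -72.  33.]]
```

View pics/crop0.png

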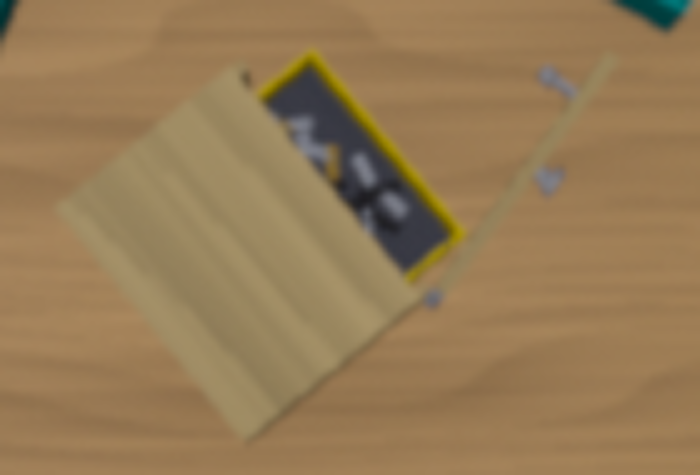

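The crop confirms the choice: the yellow bin sticks out of the cabinet front, with rim corners at crop (312,52) and (462,238). The door runs along (420,300)–(610,60) with its knob on the outer side at (548,180).

```bash
cat >> h.py <<'E'
from scipy.spatial.transform import Rotation as Ro
C=np.array([519.,170.]);U=np.array([-.6248,.7808]);V=np.array([-.7808,-.6248])
w=lambda x,y:C+x*U+y*V
def dp(a,s,n): # door frame: s along panel from hinge, n out of the hinge plane
    return w(-80-s*np.sin(a)-n*np.cos(a),100-s*np.cos(a)+n*np.sin(a))
def rel(xy,z,yaw,s,s2=None):
    """needed turn (rad) and shift (cm) in tool axes from pose s"""
    R0=Ro.from_euler("xyz",s["tool_rot"],degrees=True)
    R1=Ro.from_euler("xyz",[180,0,yaw],degrees=True)
    return (R0.inv()*R1).as_rotvec().round(3),(R0.inv().apply(np.r_[xy,z]/1000-s["position"])*100).round(2)
def cab(X): return np.stack([(X[...,:2]*1000-C)@U,(X[...,:2]*1000-C)@V],-1)
E
python3 - <<'E'
from h import *
from station import r
for f in("top0.npz","scene0.npz"):
    X,p,ok=cloud(f); q=cab(X)
    yel=(p[...,0]>120)&(p[...,2]<70)&(p[...,1]>100)
    m=ok&yel&(abs(X[...,2]-.074)<.008)&(q[...,0]<-80)&(q[...,0]>-160)&(abs(q[...,1])<110)
    Q=q[m]; print(f,len(Q),np.percentile(Q,[2,10,50,90,98],axis=0).round())
    fr=Q[Q[:,0]<np.percentile(Q[:,0],20)+8]; print(np.polyfit(fr[:,1],fr[:,0],1),fr[:,1].min(),fr[:,1].max())
    d=ok&(X[...,2]>.1)&(q[...,0]<-100)&(q[...,0]>-290)&(q[...,1]>20)&(q[...,1]<130)
    pf=np.polyfit(q[d][:,0],q[d][:,1],1);print("door",d.sum(),pf,"at -80:",np.polyval(pf,-80),"a",np.arctan2(1,pf[0]),q[d].min(0),q[d].max(0))
s=r.observe()
print(rel(w(-170,0),200,128.7,s))
E
```

```text
top0.npz 107 [[-126.  -80.]
 [-126.  -78.]
 [-123.   -2.]
 [ -93.   81.]
 [ -83.   84.]]
[-1.48284689e-03 -1.23942439e+02] -79.70370059767966 82.5007433404735
door 168 [  0.26871586 127.1000882 ] at -80: 105.6028195003873 a 1.3082817667618447 [-274.85150674   37.61580219] [-100.0653957   103.79948976]
scene0.npz 113 [[-128.  -81.]
 [-127.  -79.]
 [-123.   -4.]
 [ -92.   81.]
 [ -82.   84.]]
[ 4.78053215e-04 -1.24437094e+02] -80.73913862808377 89.59228451177165
door 205 [  0.25957099 124.56266546] at -80: 103.79698650782133 a 1.31683015831359 [-276.14336124   36.24345883] [-100.31248197  102.30687556]
(array([-0.   ,  0.   ,  0.567]), array([-57.97, -41.28,   0.34]))
```

Emit:
carry_out(targets=[[[0,0,0.14],[-4,-2.8,0],-1],[[0,0,0.28],[-8,-5.7,0],-1],[[0,0,0.42],[-12,-8.5,0],-1],[[0,0,0.567],[-16,-11.4,0],-1],[[0,0,0.567],[-20,-14.2,0],-1],[[0,0,0.567],[-24,-17,0],-1],[[0,0,0.567],[-28,-20,0],-1],[[0,0,0.567],[-32,-22.8,0],-1]])

```text
time_s: 1.2
position: [0.4401, 0.2942, 0.2039]
tool_rot: [179.9, -0.0, 128.7]
wrist_force: [0.5, 0.8, -0.2]
width: 0.0308
grasp_force: 0.0
```

Run:
```python
from h import *
from station import r
s=r.observe();print(s["time_s"],s["position"],s["tool_rot"],s["wrist_force"],s["joint_positions"])
print(rel(w(-170,0),200,128.7,s))
```

```text
1.2 [0.44007066 0.2941876  0.20387957] [ 1.79941597e+02 -1.31603189e-02  1.28671906e+02] [ 0.47926937  0.76283001 -0.20385361] [-49.86696413   3.42832399  13.84396985 100.76636129  -0.86184088
  75.84846832   2.83497001]
(array([ 0.001, -0.   , -0.   ]), array([-31.63,  -1.6 ,   0.38]))
```

Emit:
carry_out(targets=[[[0,0,0],[-4,-0.2,0],-1],[[0,0,0],[-8.5,-0.4,0],-1],[[0,0,0],[-13,-0.6,0],-1],[[0,0,0],[-17.5,-0.9,0],-1],[[0,0,0],[-22,-1.1,0],-1],[[0,0,0],[-26.5,-1.4,0],-1],[[0,0,0],[-31.6,-1.6,0],-1],[[0,0,0],[-31.6,-1.6,2],-1]])

```text
time_s: 2.0
position: [0.6288, 0.0301, 0.1862]
tool_rot: [179.8, 0.5, 128.1]
wrist_force: [0.7, -0.1, 0.0]
width: 0.0004
grasp_force: 0.0
```

Emit:
carry_out(targets=[[[0,0,0],[0,0,3],-1],[[0,0,0],[0,0,6],-1],[[0,0,0],[0,0,9],-1],[[0,0,0],[0,0,11.4],-1],[[0,0,0],[0,0,11.4],-1],[[0,0,0],[0,0,11.4],-1]])

```text
time_s: 2.6
position: [0.6243, 0.0394, 0.0699]
tool_rot: [-180.0, 0.0, 128.7]
wrist_force: [0.0, -0.5, -0.9]
width: 0.0006
grasp_force: 0.0
```

Run:
```python
from h import *
from station import r
s=r.observe();print(s["time_s"],s["position"],s["wrist_force"],cab(s["position"]),rel(w(-135,0),66,128.7,s))
p,d=r.capture("scene");cv2.imwrite("pics/s1.png",cv2.resize(p[110:310,160:360,::-1],None,fx=3,fy=3,interpolation=2))
```

```text
2.6 [0.62430154 0.03939257 0.06987752] [ 0.00566791 -0.5148929  -0.89384211] [-167.77068131   -0.61591751] (array([-0.,  0., -0.]), array([ 3.28, -0.06,  0.39]))
```

View pics/s1.png

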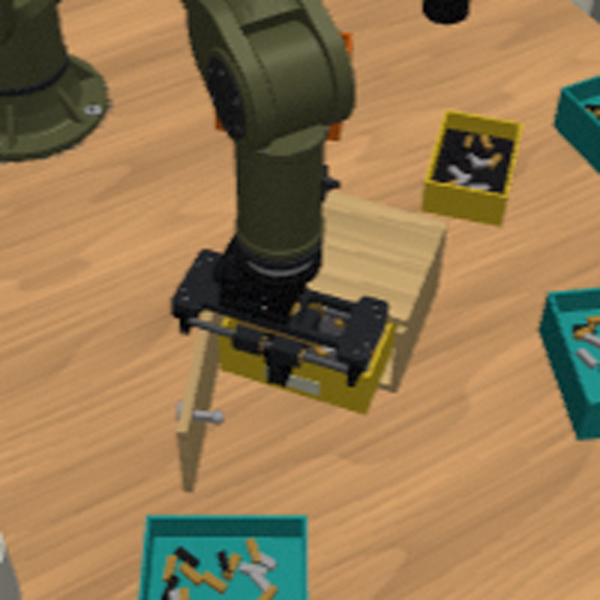

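The fingers at crop (280,360) stand squarely in front of the bin, the door at (195,410) is clear, and the gripper body is above the door top.

Emit:
carry_out(targets=[[[0,0,0],[1.2,0,0.2],-1],[[0,0,0],[2.4,0,0.2],-1],[[0,0,0],[2.8,0,0.2],-1],[[0,0,0],[3.2,0,0.2],-1],[[0,0,0],[3.6,0,0.2],-1],[[0,0,0],[4,0,0.2],-1],[[0,0,0],[4.4,0,0.2],-1],[[0,0,0],[4.8,0,0.2],-1]])

```text
time_s: 3.45
position: [0.594, 0.0769, 0.0675]
tool_rot: [-180.0, 0.0, 128.7]
wrist_force: [0.8, 0.0, 0.1]
width: 0.0002
grasp_force: 0.0
```

Emit:
carry_out(targets=[[[0,0,0],[0.4,0,0],-1],[[0,0,0],[0.8,0,0],-1],[[0,0,0],[1.2,0,0],-1],[[0,0,0],[1.6,0,0],-1],[[0,0,0],[2,0,0],-1],[[0,0,0],[2.3,0,0],-1],[[0,0,0],[2.6,0,0],-1],[[0,0,0],[2.6,0,0],-1]])

```text
time_s: 4.25
position: [0.5777, 0.0977, 0.0675]
tool_rot: [180.0, -0.0, 128.7]
wrist_force: [-0.1, -0.2, -0.0]
width: 0.0005
grasp_force: 0.0
```

Emit:
carry_out(targets=[[[0,0,0],[0.3,0,0],-1],[[0,0,0],[0.5,0,0],-1]])

```text
time_s: 4.45
position: [0.5747, 0.1011, 0.0675]
tool_rot: [180.0, -0.0, 128.7]
wrist_force: [0.5, -0.8, 0.5]
width: 0.0006
grasp_force: 0.0
```

Run:
```python
from h import *
from station import r
s=r.observe();print(s["time_s"],cab(s["position"]),s["wrist_force"])
p,d=r.capture("scene");np.savez("scene1.npz",p=p,d=d,**r.camera_info("scene"))
cv2.imwrite("pics/s2.png",cv2.resize(p[150:290,200:340,::-1],None,fx=4,fy=4,interpolation=2))
X,p,ok=cloud("scene1.npz"); q=cab(X)
yel=(p[...,0]>120)&(p[...,2]<70)&(p[...,1]>100)
m=ok&yel&(q[...,0]<-60)&(q[...,0]>-160)&(abs(q[...,1])<110)&(X[...,2]<.065)&(X[...,2]>.02)
print(m.sum(),np.percentile(q[m],[10,50,90],axis=0))
```

```text
4.45 [-88.55752961  -0.44664394] [ 0.50130763 -0.81144447  0.53541144]
68 [[-126.08956329  -80.99855279]
 [ -83.27127095  -49.32030821]
 [ -65.96469049   92.13903372]]
```

View pics/s2.png

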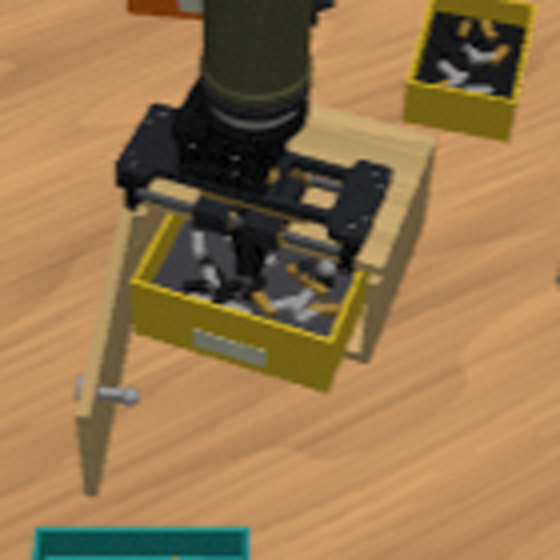

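The fingers (crop (255,280)) are inside the bin, having passed over its front rim without force, and the bin has not moved. I'll check the real heights.

Run:
```python
from h import *
X,p,ok=cloud("scene1.npz"); q=cab(X)
# column of px through finger: crop/4+offset
for v in range(204,250,2):
    u=200+255//4; print(v,(X[v,u]*1000).round(),q[v,u].round(),p[v,u])
for u in range(235,290,8):
    print("front",u,[ (v,*(X[v,u]*1000).round(),*q[v,u].round()) for v in (222,228,234)])
print(r:=None)
for f in("top0.npz","scene0.npz"):
    X,p,ok=cloud(f); q=cab(X)
    yel=(p[...,0]>120)&(p[...,2]<70)&(p[...,1]>100)
    m=ok&yel&(q[...,0]<-110)&(q[...,0]>-135)&(abs(q[...,1])<110)
    print(f,np.percentile(X[m][:,2],[5,25,50,75,90,95,99]).round(4))
```

```text
204 [603.  85. 182.] [-119.  -12.] [39 41 41]
206 [610.  81. 183.] [-127.  -15.] [36 36 39]
208 [609.  81. 173.] [-126.  -15.] [21 22 22]
210 [609.  82. 164.] [-125.  -15.] [18 17 18]
212 [585.  97. 122.] [-98.  -6.] [11 11 14]
214 [586.  97. 113.] [-99.  -6.] [18 18 18]
216 [583.  98. 100.] [-96.  -5.] [ 9  8 10]
218 [587.  96.  96.] [-100.   -7.] [7 8 8]
220 [562. 112.  51.] [-73.   3.] [29 28 31]
222 [570. 107.  52.] [-81.  -1.] [29 26 30]
224 [572. 106.  45.] [-83.  -2.] [97 75 32]
226 [580. 102.  45.] [-91.  -5.] [69 63 61]
228 [588.  97.  47.] [-100.   -8.] [94 86 66]
230 [608.  84.  68.] [-123.  -16.] [126 106  22]
232 [610.  83.  61.] [-125.  -17.] [115  97  20]
234 [611.  83.  51.] [-125.  -17.] [114  97  16]
236 [615.  81.  47.] [-129.  -19.] [129 113  46]
238 [612.  83.  32.] [-126.  -18.] [110 110  99]
240 [613.  82.  23.] [-127.  -18.] [112 112 100]
242 [612.  83.  11.] [-126.  -18.] [131 107  36]
244 [613.  83.   2.] [-127.  -19.] [181 135  91]
246 [619.  79.   1.] [-133.  -21.] [184 138  91]
248 [625.  75.   1.] [-140.  -24.] [179 136  90]
front 235 [(222, np.float64(5
[... 1581 characters left out ...]
p.float64(46.0), np.float64(-62.0), np.float64(-35.0)), (228, np.float64(611.0), np.float64(127.0), np.float64(54.0), np.float64(-91.0), np.float64(-44.0)), (234, np.float64(643.0), np.float64(106.0), np.float64(73.0), np.float64(-127.0), np.float64(-56.0))]
front 283 [(222, np.float64(599.0), np.float64(164.0), np.float64(48.0), np.float64(-55.0), np.float64(-59.0)), (228, np.float64(621.0), np.float64(150.0), np.float64(50.0), np.float64(-79.0), np.float64(-67.0)), (234, np.float64(655.0), np.float64(126.0), np.float64(74.0), np.float64(-119.0), np.float64(-79.0))]
None
top0.npz [0.0474 0.069  0.0753 0.0774 0.0801 0.0809 0.0831]
scene0.npz [0.0003 0.0281 0.0743 0.0764 0.0775 0.078  0.0792]
```

The tips measure about z = 85 mm, roughly 25–30 mm higher than stated, so they cleared the 75 mm rim. I'll lift, back out, lower further and check.

Emit:
carry_out(targets=[[[0,0,0],[0,0,-3],-1],[[0,0,0],[-4,0,-3],-1],[[0,0,0],[-8.2,0,-3],-1],[[0,0,0],[-8.2,0,-3],-1],[[0,0,0],[-8.2,0,0],-1],[[0,0,0],[-8.2,0,2.6],-1],[[0,0,0],[-8.2,0,2.6],-1]])

```text
time_s: 5.2
position: [0.6225, 0.0371, 0.0375]
tool_rot: [-179.6, -0.2, 128.7]
wrist_force: [0.1, -0.8, 0.3]
width: 0.0002
grasp_force: 0.0
```

Run:
```python
from h import *
from station import r
s=r.observe();print(s["time_s"],s["position"],s["tool_rot"],cab(s["position"]),s["wrist_force"],s["width"])
for c in("scene","top"):
    p,d=r.capture(c);np.savez(c+"2.npz",p=p,d=d,**r.camera_info(c))
    X,pp,ok=cloud(c+"2.npz"); q=cab(X)
    m=ok&(pp.max(-1)<60)&(abs(q[...,0]+168)<60)&(abs(q[...,1])<120)&(X[...,2]>.02)
    Q=np.c_[q[m],X[m][:,2]*1000]
    for lo in range(20,200,10):
        g=Q[(Q[:,2]>=lo)&(Q[:,2]<lo+10)]
        if len(g): print(c,lo,len(g),np.percentile(g[:,:2],[5,95],axis=0).round().tolist())
p=np.load("scene2.npz")["p"];cv2.imwrite("pics/s3.png",cv2.resize(p[150:290,200:340,::-1],None,fx=4,fy=4,interpolation=2))
```

```text
5.2 [0.62249678 0.03709486 0.03752588] [-179.62171765   -0.22534536  128.67147618] [-168.43711562    2.22884562] [ 0.09248081 -0.79247296  0.26656898] 0.00024112870969221684
scene 20 1 [[-127.0, -55.0], [-127.0, -55.0]]
scene 50 4 [[-179.0, -38.0], [-135.0, 5.0]]
scene 60 10 [[-180.0, -7.0], [-168.0, 7.0]]
scene 70 11 [[-180.0, -9.0], [-173.0, 7.0]]
scene 80 14 [[-181.0, -10.0], [-175.0, 7.0]]
scene 90 7 [[-181.0, -8.0], [-178.0, 13.0]]
scene 100 5 [[-181.0, 7.0], [-178.0, 13.0]]
scene 120 6 [[-205.0, -83.0], [-176.0, 5.0]]
scene 130 53 [[-208.0, -82.0], [-155.0, 83.0]]
scene 140 107 [[-208.0, -80.0], [-146.0, 78.0]]
scene 150 120 [[-207.0, -83.0], [-154.0, 81.0]]
scene 160 383 [[-206.0, -89.0], [-144.0, 87.0]]
scene 170 336 [[-202.0, -89.0], [-141.0, 89.0]]
scene 180 73 [[-194.0, -14.0], [-174.0, 48.0]]
scene 190 40 [[-193.0, -14.0], [-178.0, 44.0]]
top 40 6 [[-121.0, 23.0], [-110.0, 32.0]]
top 50 5 [[-115.0, 22.0], [-110.0, 28.0]]
top 140 1 [[-134.0, -25.0], [-134.0, -25.0]]
top 150 25 [[-144.0, -29.0], [-133.0, -8.0]]
top 160 19 [[-185.0, -87.0], [-133.0, -29.0]]
top 170 124 [[-188.0, -89.0], [-136.0, -45.0]]
```

View pics/s3.png

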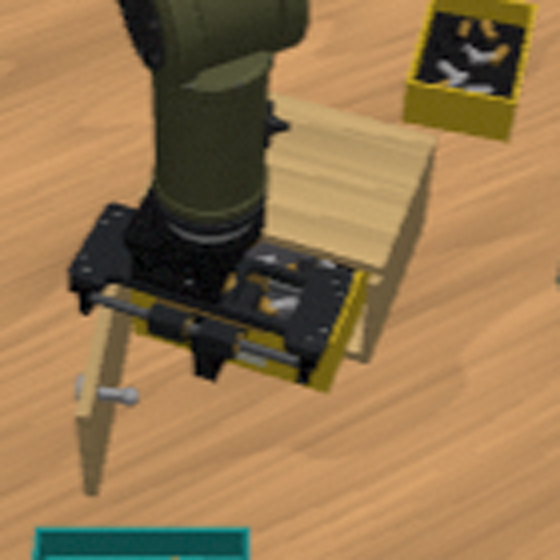

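The finger tip (crop (208,375)) now overlaps the bin front, with the tip at z≈58 mm and the gripper body at about 125 mm or higher, clear of the roof. Pushing.

Emit:
carry_out(targets=[[[0,0,0],[1.2,0,0],-1],[[0,0,0],[2.4,0,0],-1],[[0,0,0],[2.9,0,0],-1],[[0,0,0],[3.3,0,0],-1],[[0,0,0],[3.6,0,0],-1],[[0,0,0],[3.9,0,0],-1],[[0,0,0],[4.2,0,0],-1],[[0,0,0],[4.5,0,0],-1]])

```text
time_s: 6.1
position: [0.5992, 0.071, 0.0424]
tool_rot: [179.9, 0.1, 128.6]
wrist_force: [3.2, -3.8, 3.8]
width: 0.0003
grasp_force: 2.6
```

Emit:
carry_out(targets=[[[0,0,0],[0.4,0,0],-1],[[0,0,0],[0.8,0,0],-1],[[0,0,0],[1.2,0,0],-1],[[0,0,0],[1.6,0,0],-1],[[0,0,0],[2,0,0],-1],[[0,0,0],[2.3,0,0],-1],[[0,0,0],[2.6,0,0],-1],[[0,0,0],[2.8,0,0],-1]])

```text
time_s: 6.9
position: [0.5814, 0.0933, 0.0422]
tool_rot: [179.9, 0.1, 128.6]
wrist_force: [2.7, -3.6, 4.3]
width: 0.0004
grasp_force: 2.7
```

Emit:
carry_out(targets=[[[0,0,0],[0.2,0,0],-1],[[0,0,0],[0.4,0,0],-1],[[0,0,0],[0.6,0,0],-1],[[0,0,0],[0.8,0,0],-1]])

```text
time_s: 7.3
position: [0.5765, 0.0993, 0.0423]
tool_rot: [179.9, 0.1, 128.6]
wrist_force: [2.6, -4.1, 3.6]
width: 0.0006
grasp_force: 2.7
```

Emit:
carry_out(targets=[[[0,0,0],[0.15,0,0],-1],[[0,0,0],[0.3,0,0],-1]])

```text
time_s: 7.5
position: [0.5748, 0.1015, 0.0423]
tool_rot: [179.9, 0.1, 128.6]
wrist_force: [4.2, -7.5, 3.9]
width: 0.0003
grasp_force: 4.5
```

```bash
cat > o.py <<'E'
from h import *
from station import r
s=r.observe();print(s["time_s"],s["position"].round(4),cab(s["position"]).round(1),s["wrist_force"].round(1),"along U,V",(s["wrist_force"][:2]@np.c_[U,V]).round(1),s["tool_rot"].round(1))
E
python3 o.py
```

```text
7.5 [0.5748 0.1015 0.0423] [-88.3  -0.8] [ 4.2 -7.5  3.9] along U,V [-8.5  1.4] [1.799e+02 1.000e-01 1.286e+02]
```

Force is rising at the expected place. A little more to confirm the wall.

Emit:
carry_out(targets=[[[0,0,0],[0.1,0,0],-1],[[0,0,0],[0.2,0,0],-1],[[0,0,0],[0.2,0,0],-1]])

```text
time_s: 7.8
position: [0.5745, 0.1014, 0.0423]
tool_rot: [179.9, 0.3, 128.6]
wrist_force: [5.4, -7.2, 2.2]
width: 0.0004
grasp_force: 4.5
```

Emit:
carry_out(targets=[[[0,0,0],[0.1,0,0],-1],[[0,0,0],[0.2,0,0],-1],[[0,0,0],[0.2,0,0],-1]])

```text
time_s: 8.1
position: [0.5745, 0.1014, 0.0424]
tool_rot: [179.9, 0.4, 128.5]
wrist_force: [7.9, -9.5, -0.3]
width: 0.0005
grasp_force: 6.3
```

```bash
python3 o.py
```

```text
8.1 [0.5745 0.1014 0.0424] [-88.2  -0.5] [ 7.9 -9.5 -0.3] along U,V [-12.4  -0.2] [179.9   0.4 128.5]
```

Emit:
carry_out(targets=[[[0,0,0],[-2,0,0],-1],[[0,0,0],[-4,0,0],-1],[[0,0,0],[-6,0,-3],-1],[[0,0,0],[-8,0,-7],-1],[[0,0,0],[-8,0,-11],-1],[[0,0,0],[-8,0,-11],-1]])

```text
time_s: 8.7
position: [0.6238, 0.044, 0.1568]
tool_rot: [179.6, 0.1, 128.6]
wrist_force: [0.7, 0.5, 0.9]
width: 0.0006
grasp_force: 0.0
```

```bash
cat o.py > o2.py
cat >> o2.py <<'E'
print(s["joint_positions"].round(0))
for c in ("scene","top"):
    p,d=r.capture(c);np.savez(c+"3.npz",p=p,d=d,**r.camera_info(c))
    X,p,ok=cloud(c+"3.npz"); q=cab(X)
    d=ok&(X[...,2]>.095)&(X[...,2]<.118)&(q[...,0]<-100)&(q[...,0]>-290)&(q[...,1]>20)&(q[...,1]<130)&(p[...,0]>100)
    pf=np.polyfit(q[d][:,0],q[d][:,1],1);print(c,"door",d.sum(),pf,"a",np.arctan2(1,pf[0]))
    yel=(p[...,0]>110)&(p[...,2]<60)&(p[...,1]>90)
    for lo,hi in((-80,-30),(-30,30),(30,80)):
        m=ok&yel&(q[...,0]<-60)&(q[...,0]>-160)&(q[...,1]>lo)&(q[...,1]<hi)&(X[...,2]<.08)&(X[...,2]>.02)
        if m.sum()>3:print(m.sum(),np.percentile(q[m][:,0],[10,50,90]).round())
for a,n in((1.31,50),(1.31,30)): print(a,n,rel(dp(a,165,n),38,128.7-np.degrees(a),s))
E
python3 o2.py
```

```text
8.7 [0.6238 0.044  0.1568] [-163.8   -3.1] [0.7 0.5 0.9] along U,V [-0.  -0.9] [1.796e+02 1.000e-01 1.286e+02]
[-29.  18.  28.  92.  -9.  72.  39.]
scene door 226 [  0.27901758 126.98484991] a 1.2986988560155672
192 [-79. -77. -74.]
125 [-78. -77. -75.]
130 [-79. -77. -74.]
top door 9 [  0.50533393 193.13601421] a 1.1028906862771475
1.31 50 (array([ 0.008, -0.003,  1.309]), array([ -8.83, -10.97,  11.82]))
1.31 30 (array([ 0.008, -0.003,  1.309]), array([-8.32, -9.04, 11.83]))
```

The bin front measures −77 mm against −76 for home, so the bin is home with the door still open at about 1.3 rad. Next I go around to the outside of the door.

Emit:
carry_out(targets=[[[0,0,0.14],[-1.5,-2,0],-1],[[0,0,0.28],[-3,-4,0],-1],[[0,0,0.42],[-5,-6,0],-1],[[0,0,0.56],[-7,-8.5,0],-1],[[0,0,0.7],[-8.8,-11,0],-1],[[0,0,0.84],[-8.8,-11,0],-1],[[0,0,0.98],[-8.8,-11,0],-1],[[0,0,1.12],[-8.8,-11,0],-1]])

```text
time_s: 9.6
position: [0.5881, -0.0927, 0.1489]
tool_rot: [-179.7, 0.0, 64.2]
wrist_force: [-0.5, 0.1, -0.0]
width: 0.0004
grasp_force: 0.0
```

```bash
cat > o3.py <<'E'
from o import *
import sys
a,sd,n,z=map(float,sys.argv[1:5])
print(s["joint_positions"].round(0),rel(dp(a,sd,n),z,128.7-np.degrees(a),s))
E
python3 o3.py 1.3 165 50 38
```

```text
9.6 [ 0.5881 -0.0927  0.1489] [-248.3  110.2] [-0.5  0.1 -0. ] along U,V [0.4 0.3] [-179.7    0.    64.2]
[-28.  16.  41.  96. -11.  72. -10.] (array([-0.005,  0.001,  0.174]), array([ 0.38,  0.69, 11.09]))
```

Emit:
carry_out(targets=[[[0,0,0.14],[0.2,0.4,2],-1],[[0,0,0.174],[0.4,0.7,5],-1],[[0,0,0.174],[0.4,0.7,8],-1],[[0,0,0.174],[0.4,0.7,11],-1],[[0,0,0.174],[0.4,0.7,11],-1],[[0,0,0.174],[0.4,0.7,11],-1]])

```text
time_s: 10.2
position: [0.5967, -0.0927, 0.0402]
tool_rot: [-179.8, 0.1, 54.6]
wrist_force: [0.3, -0.8, 0.3]
width: 0.0006
grasp_force: 0.0
```

Run:
```python
from o import *
p,d=r.capture("scene");cv2.imwrite("pics/s4.png",cv2.resize(p[150:290,170:310,::-1],None,fx=4,fy=4,interpolation=2))
for a in np.arange(1.3,0.85,-.07): print(round(a,2),*rel(dp(a,165,20),38,128.7-np.degrees(a),s))
```

```text
10.2 [ 0.5967 -0.0927  0.0402] [-253.6  103.5] [ 0.3 -0.8  0.3] along U,V [-0.8  0.2] [-1.798e+02  1.000e-01  5.460e+01]
1.3 [-0.003  0.002  0.006] [ 2.98 -0.12  0.21]
1.23 [-0.003  0.002 -0.064] [ 4.14 -0.01  0.21]
1.16 [-0.003  0.001 -0.134] [5.3  0.02 0.21]
1.09 [-0.003  0.001 -0.204] [ 6.47 -0.04  0.21]
1.02 [-0.004  0.001 -0.274] [ 7.62 -0.18  0.21]
0.95 [-0.004  0.001 -0.344] [ 8.76 -0.39  0.2 ]
0.88 [-0.004  0.001 -0.414] [ 9.89 -0.69  0.2 ]
```

View pics/s4.png

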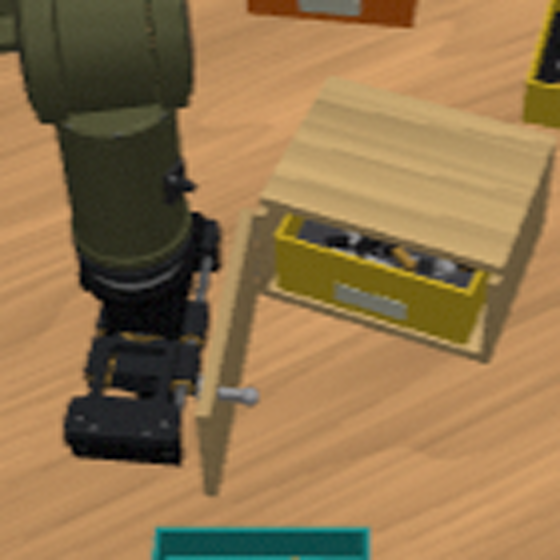

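Bin home (crop (385,285)), and the gripper stands outside the door (crop (210,360)). I'll swing the door in along the arc.

Emit:
carry_out(targets=[[[0,0,0],[1.5,0,0.2],-1],[[0,0,0],[2.4,0,0.2],-1],[[0,0,0],[3,0,0.2],-1],[[0,0,-0.035],[3.6,0,0.2],-1],[[0,0,-0.07],[4.2,0,0.2],-1],[[0,0,-0.105],[4.8,0,0.2],-1],[[0,0,-0.14],[5.4,0,0.2],-1],[[0,0,-0.2],[6.4,0,0.2],-1]])

```text
time_s: 11.05
position: [0.6351, -0.0419, 0.0394]
tool_rot: [-180.0, 0.0, 66.1]
wrist_force: [-0.0, 0.2, -0.8]
width: 0.0003
grasp_force: 0.1
```

Run:
```python
from o import *
print("door yaw now",np.radians(128.7-s["tool_rot"][2]))
for a in np.arange(1.09,0.55,-.06): print(round(a,2),*rel(dp(a,165,20),38,128.7-np.degrees(a),s))
```

```text
11.05 [ 0.6351 -0.0419  0.0394] [-238.    41.7] [-0.   0.2 -0.8] along U,V [ 0.2 -0.1] [-180.     0.    66.1]
door yaw now 1.0921264901982526
1.09 [-0.     0.001 -0.002] [ 0.14 -0.2   0.14]
1.03 [-0.     0.    -0.062] [ 1.13 -0.11  0.14]
0.97 [-0.     0.    -0.122] [ 2.13 -0.09  0.14]
0.91 [-0.     0.    -0.182] [ 3.12 -0.12  0.14]
0.85 [-0.     0.    -0.242] [ 4.12 -0.21  0.14]
0.79 [-0.     0.    -0.302] [ 5.1  -0.36  0.14]
0.73 [-0.     0.    -0.362] [ 6.08 -0.57  0.14]
0.67 [-0.     0.    -0.422] [ 7.04 -0.83  0.14]
0.61 [-0.     0.    -0.482] [ 7.98 -1.16  0.14]
0.55 [-0.     0.    -0.542] [ 8.9  -1.54  0.14]
```

Emit:
carry_out(targets=[[[0,0,-0.06],[1.1,-0.1,0],-1],[[0,0,-0.12],[2.1,-0.1,0],-1],[[0,0,-0.18],[3.1,-0.1,0],-1],[[0,0,-0.24],[4.1,-0.2,0],-1],[[0,0,-0.3],[5.1,-0.35,0],-1],[[0,0,-0.36],[6.1,-0.55,0],-1],[[0,0,-0.42],[7,-0.8,0],-1],[[0,0,-0.48],[8,-1.15,0],-1]])

```text
time_s: 11.85
position: [0.6574, 0.0364, 0.0393]
tool_rot: [-180.0, 0.0, 93.7]
wrist_force: [-0.1, -0.4, 0.6]
width: 0.0003
grasp_force: 0.2
```

```bash
cat > o4.py <<'E'
from o import *
import sys
p,d=r.capture("scene");np.savez("sc.npz",p=p,d=d,**r.camera_info("scene"))
X,p,ok=cloud("sc.npz"); q=cab(X)
d=ok&(X[...,2]>.085)&(X[...,2]<.113)&(q[...,0]<-84)&(q[...,1]<105)&(q[...,1]>-120)&(q[...,0]>-290)&(p[...,0]>100)&(p[...,0]>p[...,2]*1.3)
h=q[d]-[-80,100]; h=h[np.hypot(*h.T)<215]
if len(h): ang=np.arctan2(-h[:,0],-h[:,1]); print("door ang pct",len(h),np.percentile(ang[np.hypot(*h.T)>60],[10,50,90]).round(3))
print("tool a",round(np.radians(128.7-s["tool_rot"][2]),3))
for a in map(float,sys.argv[1:]): print(round(a,3),*rel(dp(a,165,20),38,128.7-np.degrees(a),s))
E
python3 o4.py .55 .49 .43 .37 .33 .29 .25 .22
```

```text
11.85 [0.6574 0.0364 0.0393] [-190.8  -24.6] [-0.1 -0.4  0.6] along U,V [-0.2  0.3] [-180.     0.    93.7]
door ang pct 27 [0.603 0.622 0.646]
tool a 0.611
0.55 [-0.     0.    -0.061] [0.94 0.03 0.13]
0.49 [-0.     0.    -0.121] [1.93 0.06 0.13]
0.43 [-0.     0.    -0.181] [2.93 0.03 0.13]
0.37 [-0.     0.    -0.241] [ 3.92 -0.06  0.13]
0.33 [-0.     0.    -0.281] [ 4.58 -0.15  0.13]
0.29 [-0.     0.    -0.321] [ 5.23 -0.27  0.13]
0.25 [-0.     0.    -0.361] [ 5.88 -0.41  0.13]
0.22 [-0.     0.    -0.391] [ 6.37 -0.54  0.13]
```

The door follows the tool (about 0.62 rad). Continuing to about 0.25 and slowing down.

Emit:
carry_out(targets=[[[0,0,-0.06],[0.9,0,0],-1],[[0,0,-0.12],[1.9,0,0],-1],[[0,0,-0.18],[2.9,0,0],-1],[[0,0,-0.22],[3.5,0,0],-1],[[0,0,-0.26],[4.2,-0.1,0],-1],[[0,0,-0.3],[4.9,-0.2,0],-1],[[0,0,-0.33],[5.4,-0.3,0],-1],[[0,0,-0.36],[5.9,-0.4,0],-1]])

```text
time_s: 12.7
position: [0.6496, 0.0952, 0.0395]
tool_rot: [-180.0, 0.0, 114.2]
wrist_force: [0.5, -1.2, 0.4]
width: 0.0005
grasp_force: 0.1
```

```bash
python3 o4.py .23 .21 .19 .17 .15 .13 .11 .09 .05 .01
```

```text
12.7 [0.6496 0.0952 0.0395] [-140.   -55.2] [ 0.5 -1.2  0.4] along U,V [-1.3  0.4] [-180.     0.   114.2]
door ang pct 86 [0.274 0.333 0.38 ]
tool a 0.252
0.23 [-0.     0.    -0.022] [0.3  0.01 0.15]
0.21 [-0.     0.    -0.042] [0.63 0.04 0.15]
0.19 [-0.     0.    -0.062] [0.97 0.06 0.15]
0.17 [-0.     0.    -0.082] [1.3  0.08 0.15]
0.15 [-0.     0.    -0.102] [1.63 0.09 0.15]
0.13 [-0.     0.    -0.122] [1.96 0.09 0.15]
0.11 [-0.     0.    -0.142] [2.3  0.09 0.15]
0.09 [-0.     0.    -0.162] [2.63 0.08 0.15]
0.05 [-0.     0.    -0.202] [3.29 0.04 0.15]
0.01 [-0.     0.    -0.242] [ 3.95 -0.03  0.15]
```

Emit:
carry_out(targets=[[[0,0,-0.01],[0.15,0,0],-1],[[0,0,-0.02],[0.3,0,0],-1],[[0,0,-0.03],[0.45,0,0],-1],[[0,0,-0.04],[0.6,0,0],-1],[[0,0,-0.05],[0.75,0,0],-1]])

```text
time_s: 13.25
position: [0.6467, 0.1018, 0.0395]
tool_rot: [180.0, 0.0, 117.0]
wrist_force: [0.2, -0.0, 0.8]
width: 0.0007
grasp_force: 0.1
```

Emit:
carry_out(targets=[[[0,0,-0.009],[0.15,0,0],-1],[[0,0,-0.018],[0.3,0,0],-1]])

```text
time_s: 13.45
position: [0.6453, 0.1046, 0.0395]
tool_rot: [180.0, -0.0, 118.1]
wrist_force: [0.7, -0.2, -0.1]
width: 0.0004
grasp_force: 0.1
```

Emit:
carry_out(targets=[[[0,0,-0.009],[0.15,0,0],-1],[[0,0,-0.018],[0.3,0,0],-1]])

```text
time_s: 13.65
position: [0.6439, 0.1073, 0.0395]
tool_rot: [180.0, -0.0, 119.1]
wrist_force: [-0.4, -0.4, 0.9]
width: 0.0004
grasp_force: 0.1
```

```bash
python3 o4.py
```

```text
13.65 [0.6439 0.1073 0.0395] [-127.   -58.3] [-0.4 -0.4  0.9] along U,V [-0.1  0.5] [180.   -0.  119.1]
door ang pct 104 [0.198 0.26  0.291]
tool a 0.168
```

Emit:
carry_out(targets=[[[0,0,-0.009],[0.15,0,0],-1],[[0,0,-0.018],[0.3,0,0],-1]])

```text
time_s: 13.9
position: [0.6424, 0.1098, 0.0395]
tool_rot: [180.0, 0.0, 120.1]
wrist_force: [-0.4, -0.2, 0.0]
width: 0.0005
grasp_force: 0.1
```

Emit:
carry_out(targets=[[[0,0,-0.009],[0.15,0,0],-1],[[0,0,-0.018],[0.3,0,0],-1]])

```text
time_s: 14.1
position: [0.6416, 0.1116, 0.0396]
tool_rot: [180.0, 0.1, 121.1]
wrist_force: [3.6, -2.4, -1.7]
width: 0.0003
grasp_force: 1.8
```

Emit:
carry_out(targets=[[[0,0,-0.009],[0.15,0,0],-1],[[0,0,-0.018],[0.3,0,0],-1]])

```text
time_s: 14.3
position: [0.6415, 0.1123, 0.0396]
tool_rot: [179.9, 0.3, 122.1]
wrist_force: [7.5, -5.3, -5.2]
width: 0.0003
grasp_force: 4.2
```

Emit:
carry_out(targets=[[[0,0,-0.005],[0.1,0,0],-1],[[0,0,-0.01],[0.2,0,0],-1]])

```text
time_s: 14.5
position: [0.6411, 0.1133, 0.0397]
tool_rot: [179.8, 0.3, 122.6]
wrist_force: [7.5, -3.8, -4.4]
width: 0.0005
grasp_force: 4.0
```

Emit:
carry_out(targets=[[[0,0,-0.005],[0.1,0,0],-1],[[0,0,-0.01],[0.2,0,0],-1]])

```text
time_s: 14.7
position: [0.6396, 0.1158, 0.0398]
tool_rot: [179.8, 0.3, 123.2]
wrist_force: [6.2, -2.8, -2.8]
width: 0.0008
grasp_force: 3.0
```

```bash
python3 o4.py
```

```text
14.7 [0.6396 0.1158 0.0398] [-117.7  -60.3] [ 6.2 -2.8 -2.8] along U,V [-6.1 -3.1] [179.8   0.3 123.2]
door ang pct 124 [0.141 0.19  0.23 ]
tool a 0.096
```

Emit:
carry_out(targets=[[[0,0,-0.005],[0.1,0,0],-1],[[0,0,-0.01],[0.2,0,0],-1]])

```text
time_s: 14.95
position: [0.6372, 0.1193, 0.0399]
tool_rot: [179.9, 0.1, 123.8]
wrist_force: [2.4, -0.8, -0.5]
width: 0.0007
grasp_force: 0.8
```

Emit:
carry_out(targets=[[[0,0,-0.005],[0.1,0,0],-1],[[0,0,-0.01],[0.2,0,0],-1]])

```text
time_s: 15.15
position: [0.6354, 0.1212, 0.0396]
tool_rot: [180.0, 0.1, 124.5]
wrist_force: [4.7, -2.5, -0.3]
width: 0.0002
grasp_force: 2.3
```

Emit:
carry_out(targets=[[[0,0,-0.005],[0.1,0,0],-1],[[0,0,-0.01],[0.2,0,0],-1]])

```text
time_s: 15.35
position: [0.6355, 0.1213, 0.0397]
tool_rot: [179.9, 0.2, 125.0]
wrist_force: [7.3, -4.5, -3.3]
width: 0.0004
grasp_force: 4.1
```

The force peaked at about 9 N, dropped, and now rises with no motion, which looks like the firm stop. I'll press slightly more to confirm.

Emit:
carry_out(targets=[[[0,0,0],[0.1,0,0],-1],[[0,0,0],[0.2,0,0],-1],[[0,0,0],[0.2,0,0],-1]])

```text
time_s: 15.65
position: [0.6356, 0.1213, 0.0398]
tool_rot: [179.9, 0.4, 124.9]
wrist_force: [8.9, -6.2, -4.0]
width: 0.0004
grasp_force: 5.1
```

Emit:
carry_out(targets=[[[0,0,0],[0.1,0,0],-1],[[0,0,0],[0.2,0,0],-1],[[0,0,0],[0.2,0,0],-1]])

```text
time_s: 15.95
position: [0.6356, 0.1212, 0.0399]
tool_rot: [179.8, 0.5, 124.8]
wrist_force: [11.2, -7.9, -6.0]
width: 0.0005
grasp_force: 6.9
```

```bash
python3 o4.py
```

```text
15.95 [0.6356 0.1212 0.0399] [-110.9  -60.6] [11.2 -7.9 -6. ] along U,V [-13.2  -3.8] [179.8   0.5 124.8]
door ang pct 127 [0.082 0.128 0.167]
tool a 0.067
```

Emit:
carry_out(targets=[[[0,0,0],[-0.3,0,0],-1],[[0,0,0],[-0.6,0,0],-1],[[0,0,0],[-1,0,0],-1],[[0,0,0],[-1.8,0,0],-1],[[0,0,0],[-3.5,0,0],-1],[[0,0,0],[-6,0,-2],-1],[[0,0,0],[-7,0,-6],-1],[[0,0,0],[-7,0,-10],-1]])

```text
time_s: 16.8
position: [0.6722, 0.0648, 0.1398]
tool_rot: [-179.8, 0.1, 124.8]
wrist_force: [1.2, -0.6, -0.2]
width: 0.0004
grasp_force: 0.0
```

Emit:
carry_out(targets=[[[0,0,0],[-2,0,-3],-1],[[0,0,0],[-4,0,-5],-1],[[0,0,0],[-4,0,-5],-1],[[0,0,0],[-4,0,-5],-1]])

```text
time_s: 17.2
position: [0.6946, 0.0355, 0.189]
tool_rot: [-180.0, -0.0, 124.9]
wrist_force: [-0.3, -0.4, -0.6]
width: 0.0003
grasp_force: 0.0
```

```bash
python3 o4.py
python3 - <<'E'
from h import *
p=np.load("sc.npz")["p"];cv2.imwrite("pics/s5.png",cv2.resize(p[110:310,160:360,::-1],None,fx=3,fy=3,interpolation=2))
E
```

```text
17.2 [0.6946 0.0355 0.189 ] [-214.8  -53.1] [-0.3 -0.4 -0.6] along U,V [-0.1  0.5] [-180.    -0.   124.9]
door ang pct 97 [0.074 0.112 0.134]
tool a 0.066
```

View pics/s5.png

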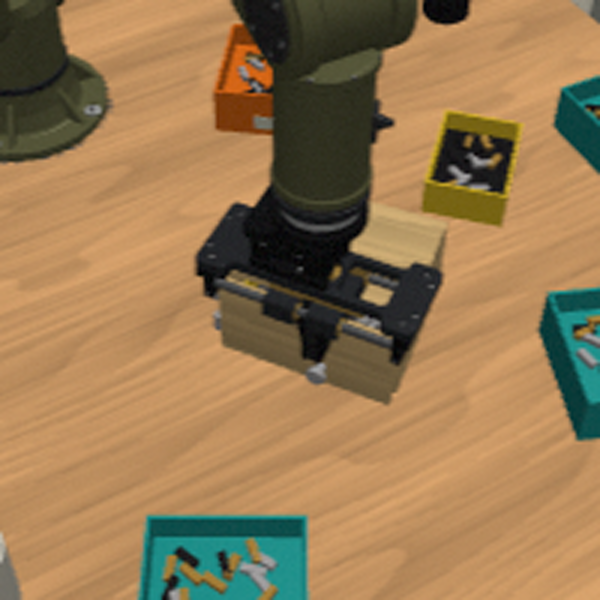

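The door (crop (310,350)) looks shut, with the gripper clear. One numeric check of the face, then hand in.

Run:
```python
from h import *
from station import r
X,p,ok=cloud("sc.npz"); q=cab(X)
m=ok&(X[...,2]>.02)&(X[...,2]<.09)&(q[...,0]<-80)&(q[...,0]>-130)&(abs(q[...,1])<95)&(p[...,0]>p[...,2]*1.25)&(p[...,0]>90)
Q=q[m];f=np.polyfit(Q[:,1],Q[:,0],1);e=abs(np.polyval(f,Q[:,1])-Q[:,0]);Q=Q[e<6];f=np.polyfit(Q[:,1],Q[:,0],1)
a=np.arctan(f[0]);print(len(Q),f,"a",a,"x at y=-65",np.polyval(f,-65))
if a<.115 and np.polyval(f,-65)>-109: print(r.sign_off())
```

```text
611 [ 5.30715695e-02 -9.60951970e+01] a 0.05302182651344795 x at y=-65 -99.54484902920078
the job is handed in; nothing more can be done
None
```

The job is handed in: the bin is fully home, and the door is shut over the catch and stayed at about 0.05 rad after I let go. I never read more than about 15 N on the door, and I touched nothing else.

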